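# Tilt the drain plate into the soaking bath and seat it on its ledges

## Task

Take the blue drain plate out of the grey drying rack, put it slantwise through the opening of the white soaking bath (foot on the bath's floor, handle side up, its back leaning on the rim with the short lip) and let go of it there. Then take it afresh, bring its lower end under the long lip so that the other end passes the short lip, lay it flat on the two ledges, handle up, and draw it back until both of its ends are tucked under the lips; leave the white pot, the glass jar and the swab box standing where they are.

Things in the scene. Friction and masses are not known exactly. Their poses are not given: they have to be found in the camera images.
- plate_center (a point): Centre of the drain plate's slab: stiff, blue, dotted, 165 x 102 x 8 mm, about 0.22 kg. x runs along the 165 mm length, y along the width, z square to the slab toward the white handle. Its ends are alike. It starts standing on one end in the rack, top edge about 171 mm over the worktop, upright within a few degrees, handle toward the rack's +x (roughly the robot's left).
- plate_handle (a point): Middle of the grip bar of the plate's white bow handle, axes as plate_center, 46 mm along plate z from it. The bar runs along plate x (60 mm), is 12 mm thick (plate y) and 16 mm tall; legs (10 mm along x) 25 mm each side of its middle join it to the slab. Flat-sided: it can be pinched along plate y with the gripper at any slant in the handle's plane.
- bath: White open soaking bath, blue rim, fixed; 207 (x) x 130 (y) x 82 mm high outside. Origin under its centre at worktop height; x along its length, roughly to the robot's left, z up. Inside 191 mm long (x -95.5 to 95.5) and 114 mm wide; floor at z 6 mm. Ledges at both ends inside, under the lips: 32 mm deep from the end wall, tops at z 46 mm, bottoms at z 40 mm, open below.
- bath_opening (a point): Centre of the bath's opening, at the rim's top (z 82 mm), axes as bath. Opening 141 mm (x) x 114 mm (y), shorter than the plate. At the ends the rim overhangs the inside as lips, z 76 to 82 mm, 30 mm above the ledges: short lip at -x reaching 14 mm in from the end wall, long lip at +x reaching 36 mm in. No lips along the sides.
- bath_rib (a point): Foot of the low rib across the bath's floor, axes as bath: middle of the rib's -x face, at floor height, at x -8.5 mm from the bath's origin. The rib rises 8 mm and stops the foot of the plate when its underside leans on the short lip's inner edge; it then rests about 46 degrees from level with some 6 cm standing out beyond the lip.
- bath_seat (a point): Where plate_center belongs when the plate is home, axes as bath: at x -8 mm, z 50 mm from the bath's origin. The plate then lies on both ledges with its -x end 5 mm from the -x wall (0 to 10 mm is home). Pushed fully to the +x wall it clears the short lip by 12 mm.
- rack: Grey drying rack, fixed: base 90 (x) x 130 (y) x 6 mm with one upright slot along y, 10.5 mm wide in x and 106 mm long, in which the plate stands on the base; slot walls reach z 42 mm. Origin under its centre at worktop height, z up.
- white_pot: White pot with a screw lid, 76 mm across, 105 mm tall, loose bystander; origin at the centre of its underside.
- glass_jar: Open glass jar, 60 mm across, 82 mm tall, loose bystander; origin at the centre of its underside.
- swab_box: White and blue carton, 51 x 71 x 46 mm, loose bystander; origin at the centre of its underside.

How it is judged:
By the outcome, as a careful person would: the job done as asked, in the order asked, and still so for the second after the job is handed in, with the robot touching nothing.
It also fails if it takes over 61 s, if anything falls off the work surface, if the arm or the gripper's body presses on something with over 40 N, if the wrist force passes 120 N, or if a joint passes its speed limit or range.

## Robot

A 6-joint arm with a two-finger parallel gripper is mounted at the origin on a cart in front of the work surface, level with it; the furniture and walls round the work are solid. World frame = base frame: x ahead of the robot, y to its left, z up, the work surface at z = 0. Lengths are in m, angles in rad, forces in N, time in s.
With the tool pointing down it reaches from about 0.275 to 0.725 m from the base axis. Payload 15.9 kg.
Tool frame: the origin (TCP) lies between the finger pads; the fingertips stand 22 mm ahead of it and the grasp point (between the pads) lies 3 mm ahead of it; z points along the fingers, y is the direction in which the jaws open and shut (so a half turn about z gives the same grasp; the last joint's range is limited). The gripper opens to 85 mm and grips with 20 to 120 N. Pads are 22 mm wide; open, the fingers measure 114 mm over their backs; the gripper's body (76 mm by 85 mm) begins 54 mm behind the grasp point. The pads swing forward as they close: fully open they stand 13 mm farther back than shut.
Start: joints at [1.125, 0.213, -0.034, 1.323, 0, 1.571], TCP at [0.216, 0.451, 0.253] pointing down, gripper open.
Joint ranges: [-2.98, 2.98], [-0.74, 1.72], [-1.14, 1.35], [-2.1, 2.04], [-1.57, 1.44], [-3.14, 3.14]. Speed limits (rad/s): [1.89, 1.89, 2.39, 2.57, 3.14, 3.14].

## Interface

Orientations are given as a rotation vector (axis times angle).
In Python, from station import ctrl gives the robot as it stands. Calls block until the motion is done:
- ctrl.movep(position, orientation): joint-space move of the TCP to a pose.
- ctrl.movel(position, v=0.15, attitude=None, contact_N=None): straight line of the TCP; attitude=None keeps the orientation; v is the mean speed in m/s. With contact_N (N) it stops when the force on the tool has changed by that much, and returns True; else False.
- ctrl.move_j(angles): joint-space move.
- ctrl.open() and ctrl.grab(strength=None): open the fingers fully, or close them until they stop; strength is the grip in N (None keeps the last).
- ctrl.sleep(seconds).
- ctrl.inverse_kinematics(position, orientation): joint angles nearest the present ones, or None.
- ctrl.observe(): the state.
- ctrl.get_image(name): name is "scene" or "side" or "wrist"; returns a dict with "img" (480x640x3 uint8, blue, green, red), "fx", "fy", "cx", "cy" (pixels), "world_from_camera" (4x4, takes a point from camera to world coordinates); the wrist camera has in their place "mount" (4x4, takes a point from camera to tool coordinates, whose origin is the TCP and whose axes are the flange's). Camera axes: x right, y up, looking along -z (the intrinsics and any distortion apply to the point x, -y, -z); pixel columns grow to the right and rows downward; lengths in m; the calibration is good to about 2 mm. A picture is of the moment at which its call begins: read the wrist's pose just before it. There is no depth.
A pose or a line that the arm cannot do raises ctrl.MotionError and nothing moves.
- ctrl.close_job(): hands the job in, once; it reports no verdict.
The state is a dict: "t": time; "qpos": joint angles; "qd": joint speeds; "joint_torque": joint torques, N m; "ee_pos": TCP position; "tool_rot": TCP orientation; "wrist_force": force on the tool from outside, world axes, zero at the start; "ft_torque": the same for the moment, N m; "width": opening from 0.0 (shut) to 1.0 (fully open).
Only numpy, scipy, OpenCV 4.12 (cv2) and the standard library are available. Lean on these libraries where they do the work, as an engineer would, in place of code of your own. Each camera call takes 0.05 s, during which the arm holds its last target.

## Working session

There is one attempt and no reset: what is moved stays moved. The work goes in short steps, each a Python script; the robot and the scene stay as the last script left them, time stands still between calls to the robot, and variables do not carry over. Pictures are saved under pics/ and viewed, and the job is handed in when it is done.

```bash
ls; mkdir -p pics; python3 - <<'E'
from station import ctrl
import cv2,numpy as np
np.set_printoptions(precision=4,suppress=True)
s=ctrl.observe();print(s['t'],s['ee_pos'],s['tool_rot'],s['width'])
for n in("scene","side","wrist"):
    d=ctrl.get_image(n);cv2.imwrite(f"pics/{n}0.png",d['img']);print(n,{k:v for k,v in d.items() if k!='img'})
E
```

```text
pics
0.0 [0.2154 0.4508 0.2528] [-0.6944 -3.0636  0.0017] 0.996131228723648
scene {'fx': 617.3760209676404, 'fy': 617.3760209676404, 'cx': 321.2744889923163, 'cy': 228.5048362909837, 'world_from_camera': array([[ 0.7342,  0.4054, -0.5446, -0.4983],
       [-0.6789,  0.4273, -0.5972, -1.12  ],
       [-0.0094,  0.8081,  0.5889,  1.2108],
       [ 0.    ,  0.    ,  0.    ,  1.    ]])}
side {'fx': 555.8564882573214, 'fy': 555.8564882573214, 'cx': 327.114151964041, 'cy': 244.4904479483793, 'world_from_camera': array([[-0.9671,  0.0903, -0.2379,  0.175 ],
       [-0.2539, -0.4049,  0.8784,  1.2767],
       [-0.017 ,  0.9099,  0.4145,  0.699 ],
       [ 0.    ,  0.    ,  0.    ,  1.    ]])}
wrist {'fx': 414.4480470380698, 'fy': 414.4480470380698, 'cx': 314.31117186885183, 'cy': 238.40886029974075, 'mount': array([[ 0.0015,  0.9641,  0.2656,  0.0674],
       [ 1.    , -0.0013, -0.0008,  0.0002],
       [-0.0004,  0.2656, -0.9641, -0.1216],
       [ 0.    ,  0.    ,  0.    ,  1.    ]])}
```

View pics/scene0.png

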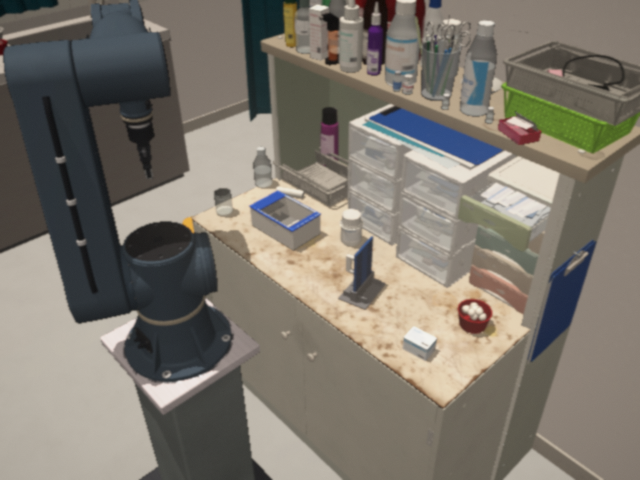

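View pics/side0.png

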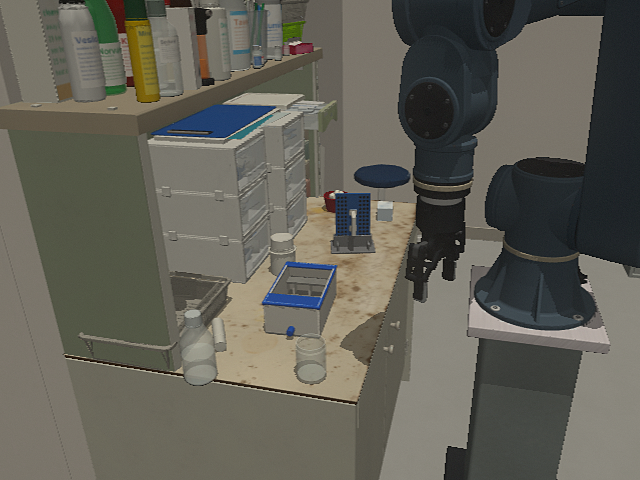

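View pics/wrist0.png

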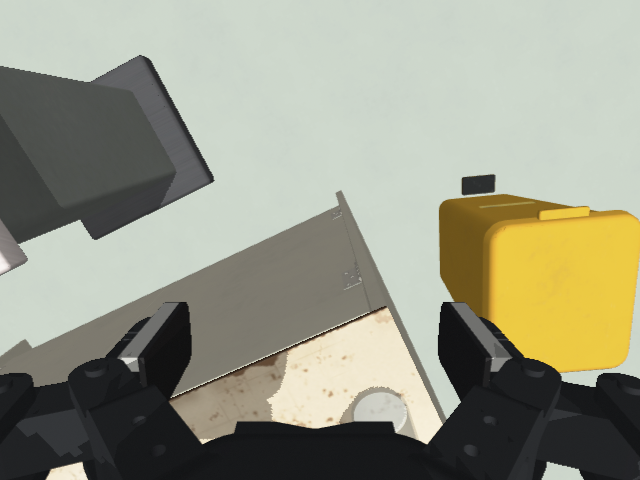

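```bash
cat > h.py <<'E'
import cv2,numpy as np
from station import ctrl
from scipy.spatial.transform import Rotation as R
np.set_printoptions(precision=4,suppress=True)
def wfc(d,s=None):
    if 'mount' in d:
        T=np.eye(4);T[:3,:3]=R.from_rotvec(s['tool_rot']).as_matrix();T[:3,3]=s['ee_pos'];return T@d['mount']
    return d['world_from_camera']
def ray(d,T,u,v):
    r=np.array([(u-d['cx'])/d['fx'],-(v-d['cy'])/d['fy'],-1.]);return T[:3,3],T[:3,:3]@r
def onz(d,T,u,v,z):
    o,r=ray(d,T,u,v);return o+r*(z-o[2])/r[2]
def proj(d,T,p):
    c=T[:3,:3].T@(np.asarray(p)-T[:3,3]);return np.array([d['cx']+d['fx']*c[0]/-c[2],d['cy']-d['fy']*c[1]/-c[2]])
def tri(a,b):
    A=np.zeros((3,3));B=np.zeros(3)
    for o,r in(a,b):
        r=r/np.linalg.norm(r);M=np.eye(3)-np.outer(r,r);A+=M;B+=M@o
    p=np.linalg.solve(A,B)
    return p,[np.linalg.norm(np.cross(p-o,r/np.linalg.norm(r))) for o,r in(a,b)]
import pickle
def snap(n,tag):
    s=ctrl.observe();d=ctrl.get_image(n);d['T']=wfc(d,s);cv2.imwrite(f"pics/{n}_{tag}.png",d['img']);pickle.dump(d,open(f"pics/{n}_{tag}.pkl","wb"));return d
def crop(d,x0,x1,y0,y1,k,fn):
    cv2.imwrite(fn,cv2.resize(d['img'][y0:y1,x0:x1],None,fx=k,fy=k,interpolation=cv2.INTER_CUBIC))
E
python3 - <<'E'
from h import *
d=snap('scene','a');crop(d,190,510,180,370,2.5,'pics/sc_c.png')
e=snap('side','a');crop(e,250,420,170,400,2.6,'pics/si_c.png')
E
```

```text
(no output)
```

View pics/sc_c.png

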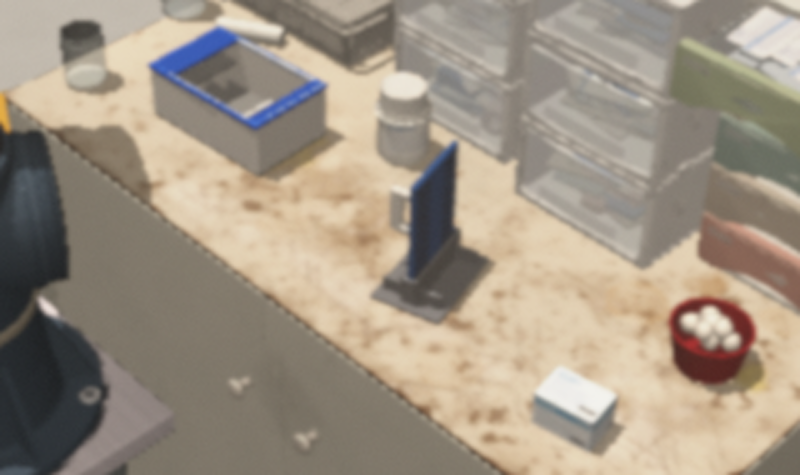

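View pics/si_c.png

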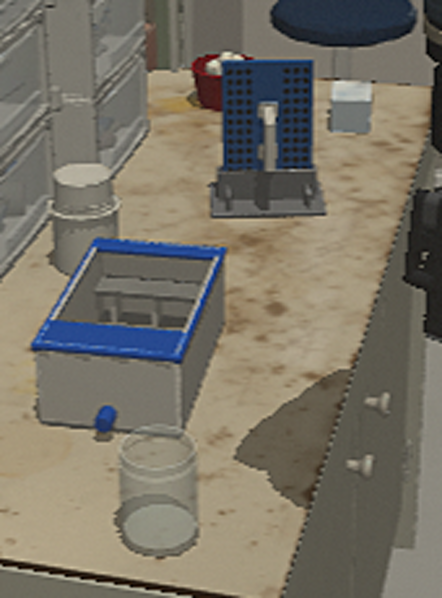

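```bash
python3 - <<'E'
from h import *
L=lambda n:pickle.load(open(f'pics/{n}_a.pkl','rb'))
sc,si=L('scene'),L('side')
S=lambda x,y:(190+x/2.5,180+y/2.5)
D=lambda x,y:(250+x/2.6,170+y/2.6)
print('rim side');[print(onz(si,si['T'],*D(*p),.082)) for p in[(96,238),(226,248),(180,360),(35,350)]]
print('rim scene');[print(onz(sc,sc['T'],*S(*p),.082)) for p in[(225,28),(327,85),(257,125),(150,65)]]
print('plate top');[print(onz(si,si['T'],*D(*p),.171)) for p in[(222,60),(312,60)]]
[print(onz(sc,sc['T'],*S(*p),.171)) for p in[(457,143),(413,190)]]
print('rack base');[print(onz(sc,sc['T'],*S(*p),.006)) for p in[(370,293),(440,320),(493,262)]]
[print(onz(si,si['T'],*D(*p),.006)) for p in[(210,213),(326,213)]]
print('handle tri',tri(ray(si,si['T'],*D(269,135)),ray(sc,sc['T'],*S(395,212))))
E
```

```text
rim side
[0.6016 0.0912 0.082 ]
[0.4738 0.0843 0.082 ]
[0.4618 0.292  0.082 ]
[0.5842 0.3039 0.082 ]
rim scene
[0.5898 0.2786 0.082 ]
[0.5981 0.0837 0.082 ]
[0.4763 0.0795 0.082 ]
[0.4612 0.2772 0.082 ]
plate top
[ 0.5453 -0.1922  0.171 ]
[ 0.4482 -0.2126  0.171 ]
[ 0.5399 -0.1954  0.171 ]
[ 0.4442 -0.2208  0.171 ]
rack base
[ 0.4232 -0.1775  0.006 ]
[ 0.4493 -0.2638  0.006 ]
[ 0.5657 -0.2382  0.006 ]
[ 0.549  -0.1437  0.006 ]
[ 0.4221 -0.1721  0.006 ]
handle tri (array([ 0.4806, -0.1646,  0.0932]), [np.float64(0.006992403160516094), np.float64(0.006992403160515936)])
```

```bash
python3 - <<'E'
from h import *
for z in(.40,.36,.33):
  for x in (.42,.38):
    q=ctrl.inverse_kinematics([x,0.0,z],[0,np.pi,0]);print(x,z,q)
L=lambda n:pickle.load(open(f'pics/{n}_a.pkl','rb'))
sc,si=L('scene'),L('side')
S=lambda x,y:(190+x/2.5,180+y/2.5)
D=lambda x,y:(250+x/2.6,170+y/2.6)
print('pot',onz(sc,sc['T'],*S(403,83),.105),onz(si,si['T'],*D(84,176),.105))
print('box',onz(sc,sc['T'],*S(575,390),.046));print('jar',onz(si,si['T'],*D(158,440),.082))
E
```

```text
0.42 0.4 [0.     0.0732 0.173  1.6705 0.     0.    ]
0.38 0.4 [ 0.     -0.0098  0.0866  1.6672  0.      0.    ]
0.42 0.36 [0.     0.055  0.0505 1.5663 0.     0.    ]
0.38 0.36 [ 0.     -0.0275 -0.0334  1.5649  0.      0.    ]
0.42 0.33 [ 0.      0.0472 -0.0337  1.4899  0.      0.    ]
0.38 0.33 [ 0.     -0.0352 -0.1167  1.4893  0.      0.    ]
pot [ 0.6481 -0.0035  0.105 ] [0.6433 0.0016 0.105 ]
box [ 0.4439 -0.4601  0.046 ]
jar [0.447  0.4072 0.082 ]
```

```bash
python3 - <<'E'
from h import *
ctrl.movep([.42,0,.40],[0,np.pi,0]);print(ctrl.observe()['t'])
snap('wrist','b');
E
```

```text
2.125
```

View pics/wrist_b.png

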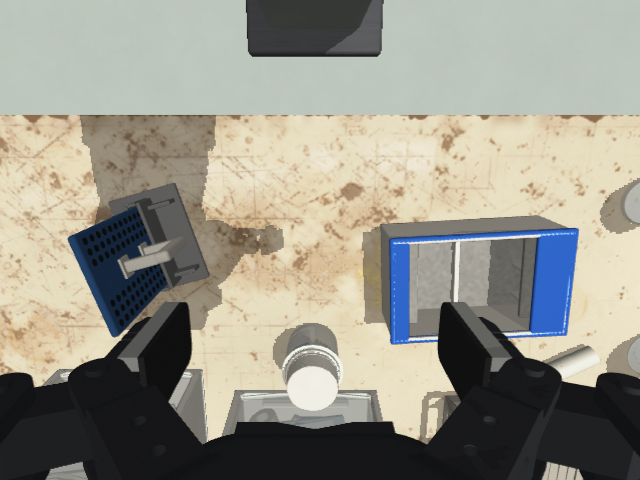

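```bash
python3 - <<'E'
from h import *
d=pickle.load(open('pics/wrist_b.pkl','rb'));T=d['T']
hsv=cv2.cvtColor(d['img'],cv2.COLOR_BGR2HSV)
m=cv2.inRange(hsv,(100,120,60),(130,255,255))
n,l,st,c=cv2.connectedComponentsWithStats(m)
blue=[]
for i in range(1,n):
    if st[i,4]>60:print(i,st[i],c[i])
def plane(mask,z):
    v,u=np.nonzero(mask);return np.array([onz(d,T,a,b,z)[:2] for a,b in zip(u,v)])
mm=m.copy();mm[:,:350]=0
P=plane(mm,.082).astype(np.float32)
r=cv2.minAreaRect(P);print('bath rect',r);print(cv2.boxPoints(r))
for i in range(1,n):
    if st[i,4]>1000 and c[i][0]>350:
        r=cv2.minAreaRect(plane(l==i,.082).astype(np.float32));print('strip',r);print(cv2.boxPoints(r))
# plate: top edge pixels
ml=m.copy();ml[:,350:]=0
cnt=max(cv2.findContours(ml,0,1)[0],key=cv2.contourArea);hull=cv2.approxPolyDP(cv2.convexHull(cnt),4,True)[:,0]
for p in hull:print('plate',p,onz(d,T,*p,.171))
big=cv2.resize(d['img'][170:350,50:290],None,fx=3.2,fy=3.2,interpolation=cv2.INTER_CUBIC);cv2.imwrite('pics/rk.png',big)
big=cv2.resize(d['img'][200:360,370:600],None,fx=3.4,fy=3.4,interpolation=cv2.INTER_CUBIC);cv2.imwrite('pics/bt.png',big)
E
```

```text
1 [  68  207   69  129 1129] [ 95.4198 275.411 ]
13 [ 389  228  190  116 6803] [499.4742 280.8073]
24 [130 238  21  14  70] [138.0714 244.6143]
bath rect ((0.531704843044281, 0.19004148244857788), (0.13013891875743866, 0.206544429063797), 3.4170055389404297)
[[0.4606 0.2893]
 [0.4729 0.0831]
 [0.6028 0.0908]
 [0.5905 0.297 ]]
strip ((0.531704843044281, 0.19004148244857788), (0.13013891875743866, 0.206544429063797), 3.4170055389404297)
[[0.4606 0.2893]
 [0.4729 0.0831]
 [0.6028 0.0908]
 [0.5905 0.297 ]]
plate [135 207] [ 0.4216 -0.1531  0.171 ]
plate [122 330] [ 0.5383 -0.1783  0.171 ]
plate [112 335] [ 0.5434 -0.1883  0.171 ]
plate [ 68 238] [ 0.4493 -0.2149  0.171 ]
```

View pics/rk.png

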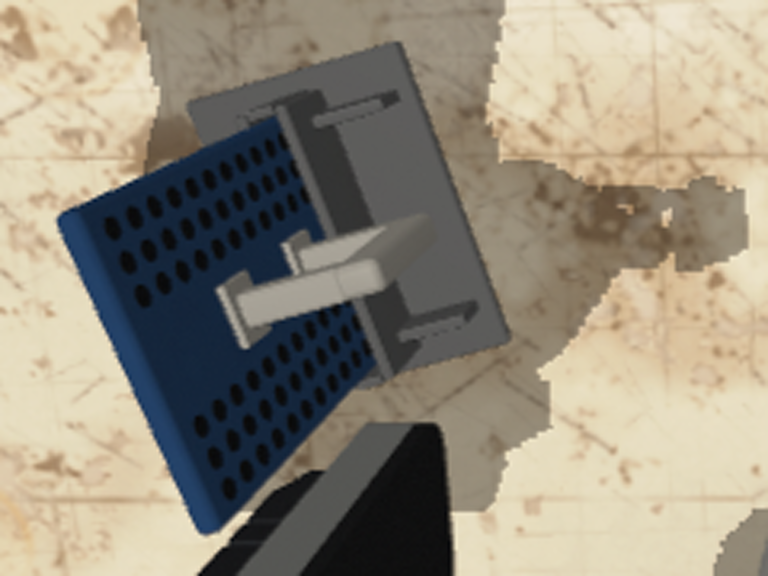

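View pics/bt.png

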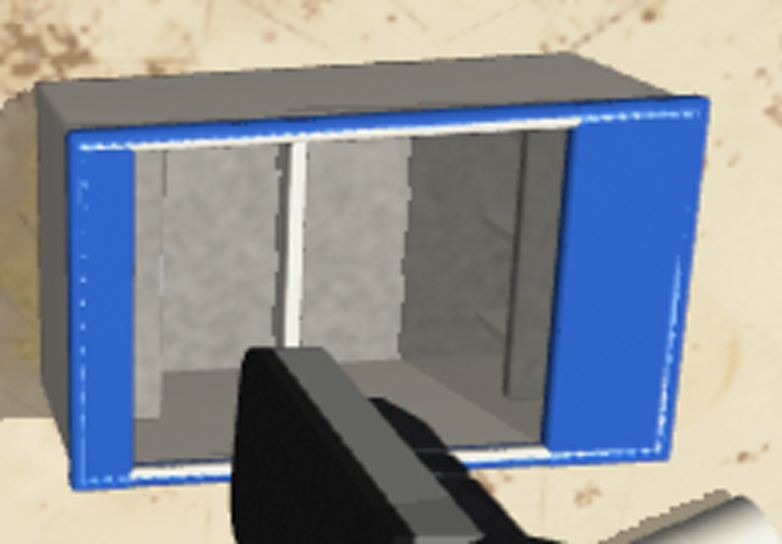

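```bash
cat >> h.py <<'E'
BO=np.array([.5317,.1900]);BY=np.radians(93.42)
def grip_rot(yaw,tau,flip=False):
    """h=dir(yaw); tool z = -(sin tau h + cos tau z); tool y = +-(z x h)"""
    h=np.array([np.cos(yaw),np.sin(yaw),0]);z=np.array([0,0,1.])
    a=-(np.sin(tau)*h+np.cos(tau)*z);y=np.cross(z,h)*(-1 if flip else 1);x=np.cross(y,a)
    return R.from_matrix(np.c_[x,y,a]).as_rotvec()
def bath_pt(x,z,y=0):
    h=np.array([np.cos(BY),np.sin(BY)]);w=np.array([-h[1],h[0]])
    return np.r_[BO+x*h+y*w,z]
def bar2(P,th):
    """foot underside corner P(x,z) bath, tilt th -> bar middle (x,z)"""
    u=np.array([-np.cos(th),np.sin(th)]);n=np.array([np.sin(th),np.cos(th)]);return np.array(P)+.0825*u+.050*n
def tcp(bar,rot,off=.003):
    return np.asarray(bar)-off*R.from_rotvec(rot).as_matrix()[:,2]
def plate_tcp(P,th,al,flip=False,dy=0,off=.003):
    b=bar2(P,th);rot=grip_rot(BY,th-al,flip);return tcp(bath_pt(b[0],b[1],dy),rot,off),rot
E
python3 - <<'E'
from h import *
d=pickle.load(open('pics/wrist_b.pkl','rb'));T=d['T']
S=lambda x,y:(50+x/3.2-.3,170+y/3.2-.3)
c=[onz(d,T,*S(*p),.006) for p in[(189,103),(400,42),(511,342)]]
print(c,np.linalg.norm(c[0]-c[1]),np.linalg.norm(c[1]-c[2]))
e=c[2]-c[1];print('yaw w',np.degrees(np.arctan2(e[1],e[0])))
a=[onz(d,T,*S(*p),.171) for p in[(60,218),(205,534),(222,522)]]
e=a[1]-a[0];print(a,np.degrees(np.arctan2(e[1],e[0])))
rad=np.radians
yaw=rad(105.5);bar=np.array([.487,-.155,.0885])
for fl in(False,True):
  for al in(35,45,55,65):
    r=grip_rot(yaw,rad(90-al),fl);p=tcp(bar,r)
    back=-R.from_rotvec(r).as_matrix()[:,2]
    out=[]
    for pp in(p,p+.15*back,p+[0,0,.2]):out.append(ctrl.inverse_kinematics(pp,r))
    print(fl,al,*['X' if q is None else np.array(q) for q in out])
    for P,th in(((-.015,.007),47.5),((-.015,.1),47.5)):
        pp,r=plate_tcp(P,rad(th),rad(al),fl);q=ctrl.inverse_kinematics(pp,r);print('  lean','X' if q is None else np.array(q))
  for al in(0,15,25,35):
    print(fl,'second',al)
    for P,th in(((-.015,.007),47.5),((.03,.055),22),((.088,.05),20),((.092,.046),0.),((.0745,.046),0)):
        pp,r=plate_tcp(P,rad(th),rad(al),fl);q=ctrl.inverse_kinematics(pp,r);print('  ','X' if q is None else np.array(q))
E
```

```text
[array([ 0.4474, -0.2578,  0.006 ]), array([ 0.4233, -0.1727,  0.006 ]), array([ 0.5473, -0.1376,  0.006 ])] 0.088486181826664 0.12887152552039657
yaw w 15.78296876304065
[array([ 0.4491, -0.2145,  0.171 ]), array([ 0.5451, -0.1869,  0.171 ]), array([ 0.5412, -0.1814,  0.171 ])] 16.030440643300587
False 35 [ 0.1853  0.3293 -0.7134  0.4072 -0.9548 -1.7186] [ 0.4696  0.3077 -0.467   1.0713 -0.9323 -1.2326] [ 0.1853  0.0742 -0.4274  0.9482 -0.9548 -1.7186]
  lean [ 0.394   0.4568 -0.0939  1.0927 -0.2059 -1.229 ]
  lean [ 0.394   0.404   0.0683  1.3077 -0.2059 -1.229 ]
False 45 [ 0.1089  0.2595 -0.6762  0.4755 -0.7724 -1.7975] [ 0.3551  0.1754 -0.4562  1.0235 -0.7818 -1.4514] [ 0.1089  0.0487 -0.3533  1.0092 -0.7724 -1.7975]
  lean [ 0.3072  0.4067 -0.1524  1.0224 -0.0423 -1.323 ]
  lean [ 0.3072  0.3531  0.0122  1.2406 -0.0423 -1.323 ]
False 55 [ 0.0202  0.2202 -0.6205  0.5583 -0.5892 -1.8733] [ 0.216   0.0979 -0.4101  1.0247 -0.6098 -1.6373] [ 0.0202  0.0487 -0.2691  1.0813 -0.5892 -1.8733]
  lean [ 0.2159  0.3806 -0.1979  0.9718  0.1293 -1.4133]
  lean [ 0.2159  0.3238 -0.035   1.1916
[... 2920 characters left out ...]
2 -0.0403  1.1221 -0.0813  1.9439]
   [ 0.2254  0.3874 -0.2244  0.9149  0.2581  1.7423]
   [ 0.1939  0.3846 -0.2284  0.922   0.2594  1.7097]
True second 25
   [ 0.4727  0.5291 -0.0228  1.1837 -0.3581  2.0137]
   [ 0.2681  0.369  -0.1267  1.0642  0.0512  1.7795]
   [ 0.3461  0.392  -0.1135  1.0406  0.0837  1.8583]
   [ 0.1372  0.395  -0.2624  0.8774  0.4349  1.6563]
   [ 0.105   0.3968 -0.2595  0.8935  0.4359  1.6208]
True second 35
   [ 0.394   0.4568 -0.0939  1.0927 -0.2059  1.9126]
   [ 0.1762  0.3536 -0.1685  1.0219  0.2253  1.6904]
   [ 0.2577  0.3674 -0.1744  0.9764  0.2566  1.7756]
   [ 0.0547  0.4284 -0.2846  0.8613  0.6109  1.5648]
   [ 0.0225  0.4347 -0.2747  0.8875  0.6104  1.5254]
```

```bash
cat >> h.py <<'E'
AL1=np.radians(50);RY=np.radians(105.9);BAR=np.array([.4844,-.1533,.0885])
R1=grip_rot(RY,np.pi/2-AL1,True)
BACK1=-R.from_rotvec(R1).as_matrix()[:,2]
E
python3 - <<'E'
from h import *
ctrl.movep(tcp(BAR,R1)+.13*BACK1,R1);s=ctrl.observe();print(s['t'],s['ee_pos'],s['tool_rot'],R1)
d=snap('wrist','c')
for p in(BAR,BAR+[0,0,.03],BAR-[0,0,.03]):print(proj(d,d['T'],p))
E
```

```text
3.5583 [ 0.4614 -0.0708  0.1908] [ 1.5227  2.0191 -0.5538] [ 1.5235  2.0181 -0.5545]
[313.0873 233.0475]
[313.0535 274.17  ]
[313.117  196.9269]
```

View pics/wrist_c.png

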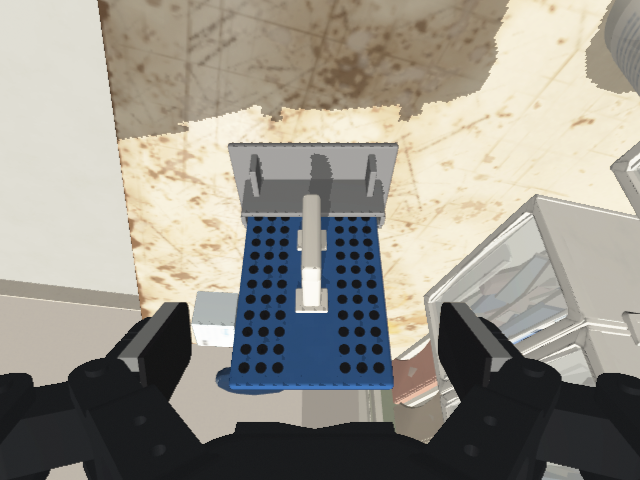

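```bash
python3 - <<'E'
from h import *
print(ctrl.movel(tcp(BAR,R1),v=.12,contact_N=15))
ctrl.grab(90);s=ctrl.observe();print(s['t'],s['ee_pos'],tcp(BAR,R1),s['width'],s['wrist_force'])
print(ctrl.movel(s['ee_pos']+np.array([0,0,.06]),v=.1,contact_N=25));s=ctrl.observe();print(s['t'],s['ee_pos'],s['wrist_force'],s['width'])
if s['ee_pos'][2]>.145:
    ctrl.movel(s['ee_pos']+np.array([0,0,.11]),v=.15)
snap('wrist','d');snap('side','d');print(ctrl.observe()['wrist_force'])
E
```

```text
False
5.5167 [ 0.4838 -0.1515  0.0909] [ 0.4839 -0.1514  0.0908] 0.1256932736262369 [-1.6158  1.8472  4.517 ]
False
6.2667 [ 0.4835 -0.1515  0.1503] [-0.2757  0.7294 -3.7393] 0.12755629918186281
[-0.682   0.4765 -2.9693]
```

View pics/wrist_d.png

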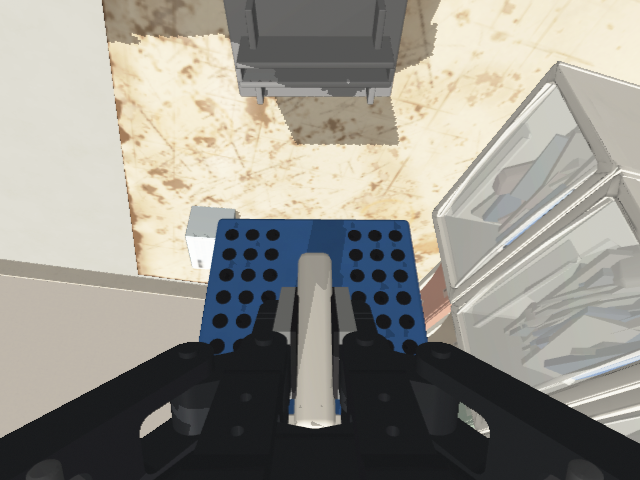

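View pics/side_d.png

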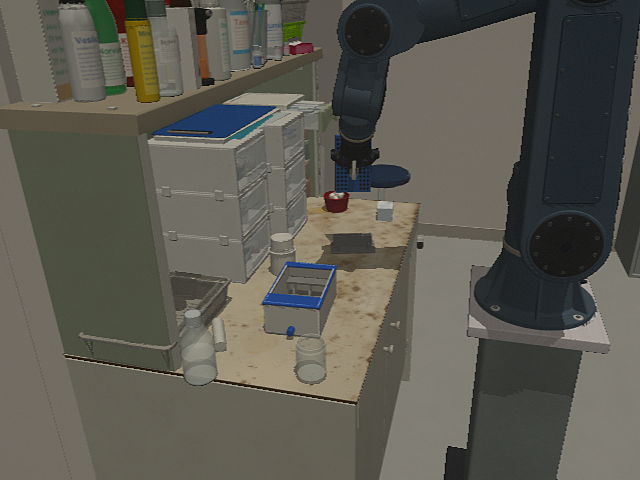

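```bash
cat >> h.py <<'E'
def plate_in_world(s,al,u,n,y,off=.003,dal=0):
    """point at plate coords (u along toward upper end, n from bar along normal) rel. to bar middle, given tool state; flip True"""
    M=R.from_rotvec(s['tool_rot']).as_matrix();a=M[:,2];yt=M[:,1];xt=M[:,0]
    al=al+dal
    # a=-cos n - sin u ; tool x (flip True) = h cos tau - z sin tau = sin(al)... solve
    nv=-np.cos(al)*a+np.sin(al)*xt;uv=-np.sin(al)*a-np.cos(al)*xt
    return s['ee_pos']+off*a+u*uv+n*nv+y*yt
E
python3 - <<'E'
from h import *
d=pickle.load(open('pics/wrist_d.pkl','rb'));s=ctrl.observe()
for y in(-.051,.051):
    print(proj(d,d['T'],plate_in_world(s,AL1,-.0825,-.042,y)),proj(d,d['T'],plate_in_world(s,AL1,-.0825,-.050,y)))
print(plate_in_world(s,AL1,-.0825,-.05,0),s['ee_pos'],s['qpos'])
for dal in(-3,3):print(proj(d,d['T'],plate_in_world(s,AL1,-.0825,-.042,-.051,dal=np.radians(dal))))
# check path
for P,th in(((-.005,.16),60),((-.013,.10),47.5),((-.015,.02),47.5)):
    pp,r=plate_tcp(P,np.radians(th),AL1,True);print(pp,ctrl.inverse_kinematics(pp,r))
hsv=cv2.cvtColor(d['img'],cv2.COLOR_BGR2HSV);m=cv2.inRange(hsv,(100,120,40),(130,255,255));v,u=np.nonzero(m);print(v.min(),[ (u[v==k].min(),u[v==k].max()) for k in range(v.min(),v.min()+12,2)])
E
```

```text
[217.3536 214.1781] [220.1576 223.2311]
[410.1102 214.1532] [407.2977 223.1986]
[ 0.497  -0.2014  0.1742] [ 0.483  -0.1515  0.259 ] [ 0.0695  0.0518 -0.3873  0.9619 -0.6801  1.3019]
[216.2811 205.8744]
[218.307  222.5104]
[0.5318 0.1876 0.2594] [ 0.4237  0.4023  0.2283  1.4595 -0.163   1.9399]
[0.5336 0.1581 0.1976] [ 0.2654  0.3364 -0.0115  1.214   0.0427  1.7767]
[0.5337 0.1561 0.1176] [ 0.2619  0.3805 -0.1566  1.0249  0.0427  1.7732]
219 [(np.int64(221), np.int64(284)), (np.int64(219), np.int64(406)), (np.int64(218), np.int64(407)), (np.int64(218), np.int64(408)), (np.int64(218), np.int64(408)), (np.int64(217), np.int64(408))]
```

```bash
python3 - <<'E'
from h import *
ae=AL1+np.radians(1.8);th=np.radians(49)
pp,r=plate_tcp((-.018,.13),th,ae,True);ctrl.movep(pp,r)
s=ctrl.observe();print(s['t'],s['ee_pos'],pp,s['wrist_force'])
snap('side','e');d=snap('scene','e');crop(d,200,440,100,300,3,'pics/sce.png')
d=snap('side','e2');crop(d,230,400,150,350,3,'pics/sie.png')
E
```

```text
8.4417 [0.5337 0.1548 0.2279] [0.5338 0.1555 0.2281] [ 0.6265 -1.1253 -2.2688]
```

View pics/sce.png

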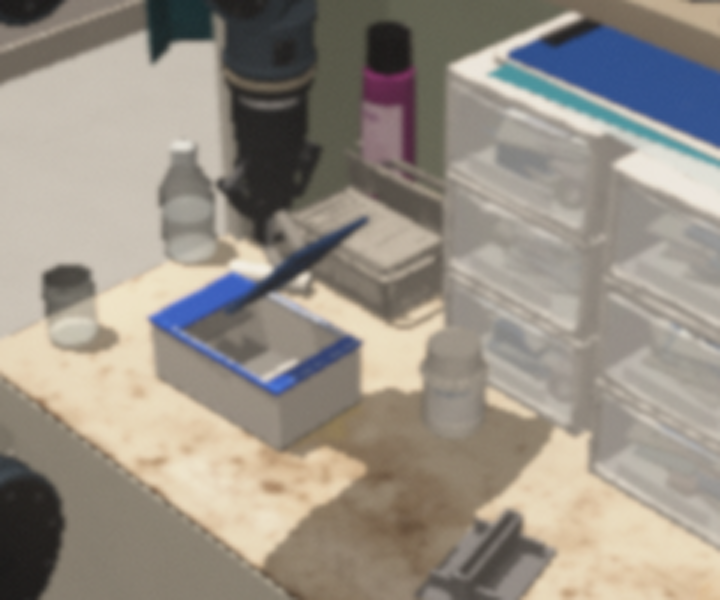

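View pics/sie.png

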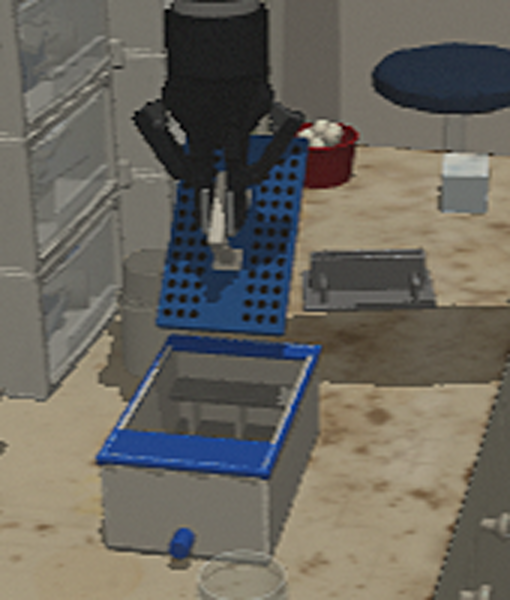

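```bash
python3 - <<'E'
from h import *
d=pickle.load(open('pics/side_e2.pkl','rb'));s=ctrl.observe();ae=AL1+np.radians(1.8)
for u,n in((-.0825,-.05),(-.0825,-.042),(.0825,-.042)):
  for y in(-.051,.051):
    p=plate_in_world(s,ae,u,n,y);q=proj(d,d['T'],p);print(p,q,(q-[230,150])*3)
for x in(-.1035,.1035):
  for y in(-.065,.065):
    q=proj(d,d['T'],bath_pt(x,.082,y));print('rim',(q-[230,150])*3)
E
```

```text
[0.4818 0.1683 0.1301] [324.6474 262.3436] [283.9423 337.0307]
[0.5836 0.1743 0.1301] [281.9668 259.1868] [155.9004 327.5605]
[0.4815 0.1743 0.1353] [324.0781 261.4476] [282.2344 334.3428]
[0.5833 0.1804 0.1354] [281.1565 258.2855] [153.4696 324.8565]
[0.4878 0.0663 0.2599] [332.2455 194.4582] [306.7365 133.3747]
[0.5896 0.0724 0.26  ] [290.6425 192.3476] [181.9276 127.0428]
rim [169.6855 334.1671]
rim [322.1072 345.4495]
rim [ 95.6068 458.2297]
rim [270.1387 473.7659]
```

```bash
python3 - <<'E'
from h import *
ae=AL1+np.radians(1.8);th=np.radians(49)
s=ctrl.observe();pp,r=plate_tcp((-.018,.025),th,ae,True)
print(ctrl.movel(pp,v=.12,contact_N=10),ctrl.observe()['ee_pos'],pp)
pp2,r=plate_tcp((-.018,.001),th,ae,True)
print(ctrl.movel(pp2,v=.04,contact_N=5));s=ctrl.observe();print(s['t'],s['ee_pos'],pp2,s['wrist_force'],plate_in_world(s,ae,-.0825,-.05,0))
d=snap('side','f');crop(d,230,400,150,350,3,'pics/sif.png')
E
```

```text
False [0.5342 0.1556 0.1238] [0.5338 0.1555 0.1231]
True
10.0333 [0.5338 0.1562 0.1094] [0.5338 0.1555 0.0991] [0.1165 3.9349 0.714 ] [0.5329 0.1729 0.0113]
```

View pics/sif.png

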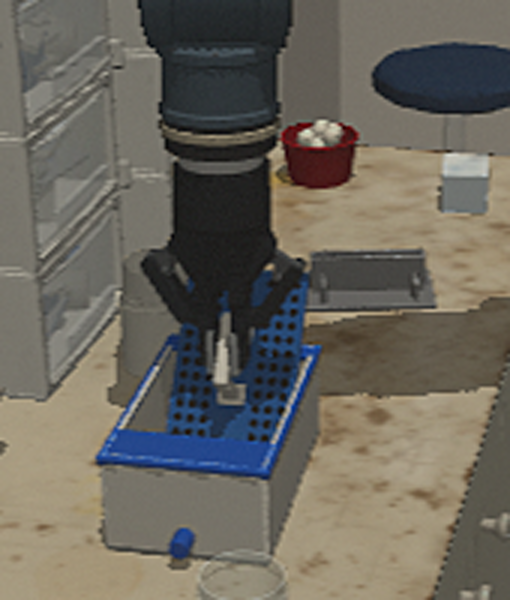

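```bash
python3 - <<'E'
from h import *
s=ctrl.observe();h=np.array([np.cos(BY),np.sin(BY),0])
print(ctrl.movel(s['ee_pos']+h*.0045+np.array([0,0,-.0055]),v=.03,contact_N=6));s=ctrl.observe();ae=AL1+np.radians(1.8)
print(s['ee_pos'],s['wrist_force'],plate_in_world(s,ae,-.0825,-.05,0)-[*BO,0])
ctrl.open();s=ctrl.observe();print(s['t'],s['width'],s['wrist_force'])
back=-R.from_rotvec(s['tool_rot']).as_matrix()[:,2]
ctrl.movel(s['ee_pos']+back*.10,v=.15);print(ctrl.observe()['t'])
d=snap('wrist','g');e=snap('side','g');crop(e,230,400,150,350,3,'pics/sig.png')
E
```

```text
True
[0.5337 0.1577 0.1077] [ 1.6602  3.6409 -0.2859] [ 0.001  -0.0156  0.0096]
11.0 1.0013856832558077 [-0.7914  0.0433  0.9099]
11.8167
```

View pics/wrist_g.png

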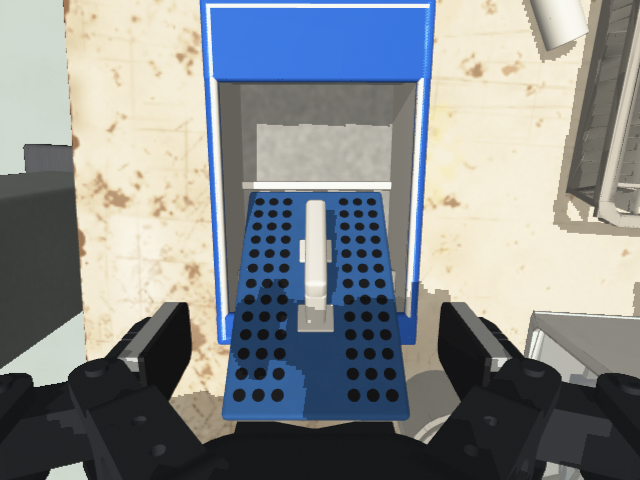

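View pics/sig.png

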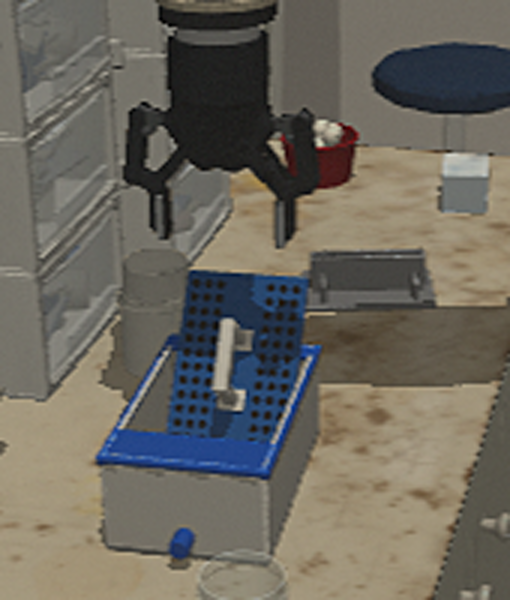

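```bash
cat >> h.py <<'E'
def plate_pt(P,th,u,n,y,dy=0):
    """u from foot, n from underside"""
    U=np.array([-np.cos(th),np.sin(th)]);N=np.array([np.sin(th),np.cos(th)]);b=np.array(P)+u*U+n*N
    return bath_pt(b[0],b[1],dy+y)
E
python3 - <<'E'
from h import *
for nm in('wrist','side'):
  d=pickle.load(open(f'pics/{nm}_g.pkl','rb'))
  for P,th in(((-.0144,.006),48.5),((-.0085,.006),46.2)):
    th=np.radians(th)
    f=[proj(d,d['T'],plate_pt(P,th,a,.008,y)) for a in(0,.165) for y in(-.051,.051)]
    b=[proj(d,d['T'],plate_pt(P,th,.0825+k,.05+8e-3,0)) for k in(-.03,.03)]
    if nm=='side': f=[(x-[230,150])*3 for x in f];b=[(x-[230,150])*3 for x in b]
    print(nm,P,*f,'bar',*b)
  if nm=='wrist':
    print('rim',*[proj(d,d['T'],bath_pt(x,.082,y)) for x in(.0595,-.1035) for y in(-.065,.065)], 'rib',[proj(d,d['T'],bath_pt(-.0085,.014,y)) for y in(-.057,.057)])
E
python3 -c "
import cv2
i=cv2.imread('pics/wrist_g.png');cv2.imwrite('pics/wg.png',cv2.resize(i[160:430,190:450],None,fx=2.2,fy=2.2,interpolation=2))"
```

```text
wrist (-0.0144, 0.006) [381.2088 188.9925] [248.9433 188.7632] [409.9206 415.9791] [220.0554 415.655 ] bar [315.2642 196.5135] [315.262 284.021]
wrist (-0.0085, 0.006) [381.5286 181.6056] [248.6554 181.3752] [408.2489 409.7329] [221.7135 409.4143] bar [315.2753 191.934 ] [315.2613 281.3304]
rim [429.7144  81.9195] [201.3025  81.5208] [414.2668 345.4827] [215.5932 345.1419] rib [array([389.6037, 189.4798]), array([240.558 , 189.2214])]
side (-0.0144, 0.006) [159.8478 465.8966] [284.0774 476.9829] [187.4134 270.8769] [307.8304 278.8993] bar [217.5298 392.8928] [227.3601 319.0703]
side (-0.0085, 0.006) [157.9468 469.2376] [282.636  480.4151] [187.3875 275.9303] [307.7127 284.0162] bar [216.6785 394.2384] [227.1246 321.1522]
```

View pics/wg.png

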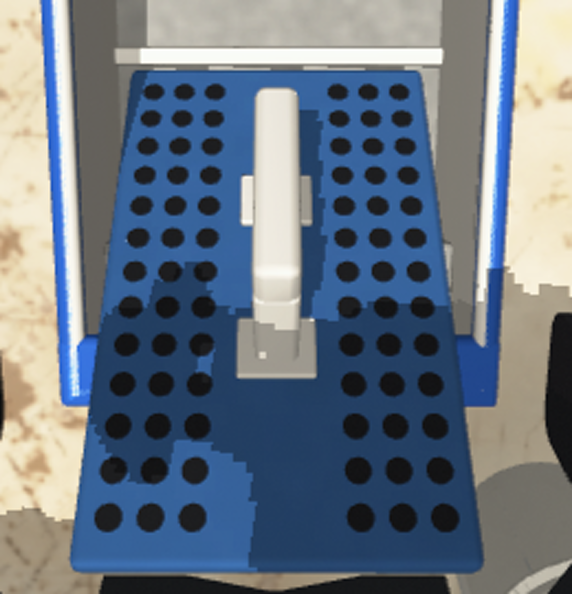

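```bash
cat >> h.py <<'E'
AL2=np.radians(15)
def P_of(s,al,dal=0,off=.003):
    w=plate_in_world(s,al+dal,-.0825,-.05,0,off);h=np.array([np.cos(BY),np.sin(BY)])
    a=R.from_rotvec(s['tool_rot']).as_matrix()[:,2];tau=np.arctan2(-a[:2]@h,-a[2])
    e=w[:2]-BO
    return np.array([e@h,w[2],np.degrees(tau+al+dal),e@np.array([-h[1],h[0]])])
E
python3 - <<'E'
from h import *
th=np.radians(49.5);P=(-.0165,.006)
pp,r=plate_tcp(P,th,AL2,True)
back=-R.from_rotvec(r).as_matrix()[:,2]
ctrl.movep(pp+back*.10,r);s=ctrl.observe();print(s['t'],s['ee_pos'],pp+back*.1)
d=snap('wrist','h')
f=[proj(d,d['T'],plate_pt(P,th,a,.008,y)) for a in(0,.165) for y in(-.051,.051)]
print(f,[proj(d,d['T'],plate_pt(P,th,.0825+k,.058,0)) for k in(-.03,.03)])
E
```

```text
12.575 [0.5297 0.217  0.1849] [0.5301 0.2162 0.1861]
[array([391.6307, 123.499 ]), array([238.2014, 123.0292]), array([390.6993, 371.0831]), array([237.8681, 370.7878])] [array([315.0081, 194.8814]), array([314.7267, 304.858 ])]
```

View pics/wrist_h.png

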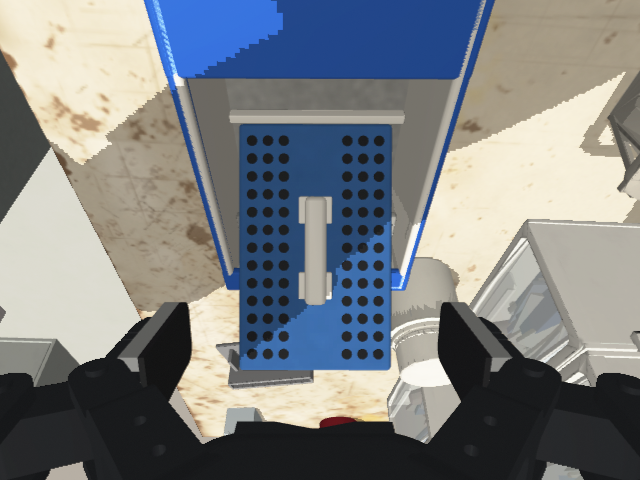

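```bash
python3 - <<'E'
from h import *
th=np.radians(49.5);P=(-.0165,.006)
pp,r=plate_tcp(P,th,AL2,True)
print(ctrl.movel(pp,v=.12,contact_N=15));ctrl.grab(100)
s=ctrl.observe();print(s['t'],s['width'],s['wrist_force'],P_of(s,AL2))
ctrl.movel(s['ee_pos']+np.array([0,0,.06]),v=.12)
s=ctrl.observe();print(s['t'],P_of(s,AL2),s['wrist_force'])
d=snap('wrist','i')
f=[proj(d,d['T'],plate_in_world(s,AL2,u,-.042,y)) for u in(-.0825,.0825) for y in(-.051,.051)];print(f)
m=cv2.inRange(cv2.cvtColor(d['img'],cv2.COLOR_BGR2HSV),(100,120,40),(130,255,255));cv2.imwrite('pics/m.png',m)
E
```

```text
False
14.2833 0.12360117729318591 [-1.4008  2.5273  3.6547] [-0.0163  0.0062 49.4869 -0.0001]
14.9333 [-0.0164  0.0655 49.507   0.0002] [-0.4531 -0.0416 -3.7976]
[array([196.3073, 119.4328]), array([432.0889, 119.5893]), array([196.909 , 499.5627]), array([431.3707, 499.3298])]
```

View pics/wrist_i.png

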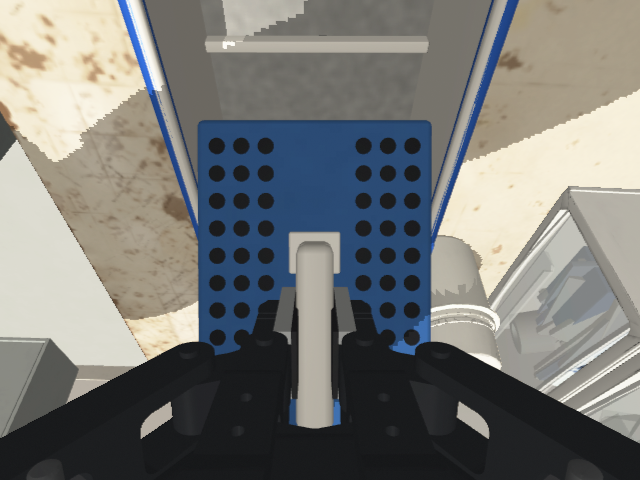

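```bash
python3 - <<'E'
from h import *
pp,r=plate_tcp((.015,.060),np.radians(21),AL2,True)
ctrl.movel(pp,v=.12,attitude=r);s=ctrl.observe();print(s['t'],P_of(s,AL2),s['wrist_force'])
pp,r=plate_tcp((.055,.053),np.radians(20),AL2,True)
ctrl.movel(pp,v=.1,attitude=r,contact_N=12);s=ctrl.observe();print(s['t'],P_of(s,AL2),s['wrist_force'])
d=snap('wrist','j');e=snap('side','j');crop(e,230,400,150,350,3,'pics/sij.png')
f=[proj(d,d['T'],plate_in_world(s,AL2,u,-.042,y)) for u in(-.0825,.0825) for y in(-.051,.051)];print(f)
E
```

```text
15.6333 [ 0.0144  0.0595 21.1487  0.0004] [ 1.1584  0.8234 -3.4943]
16.175 [ 0.0556  0.0527 20.0321  0.0003] [ 0.0231 -0.6334 -3.1076]
[array([196.6296, 120.588 ]), array([432.2404, 120.9278]), array([196.8996, 500.4048]), array([431.1927, 500.4203])]
```

View pics/wrist_j.png

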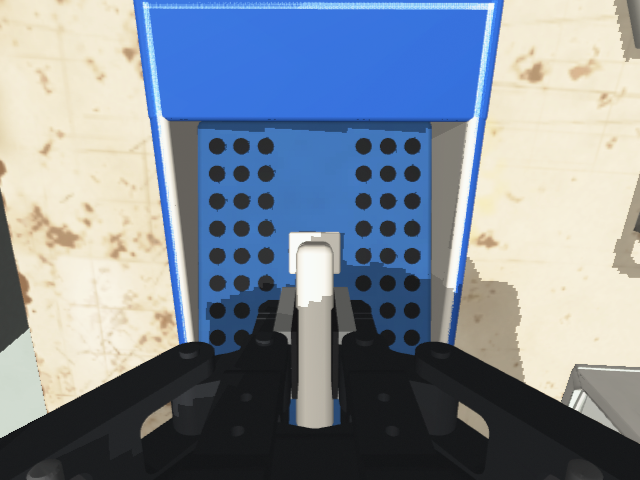

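View pics/sij.png

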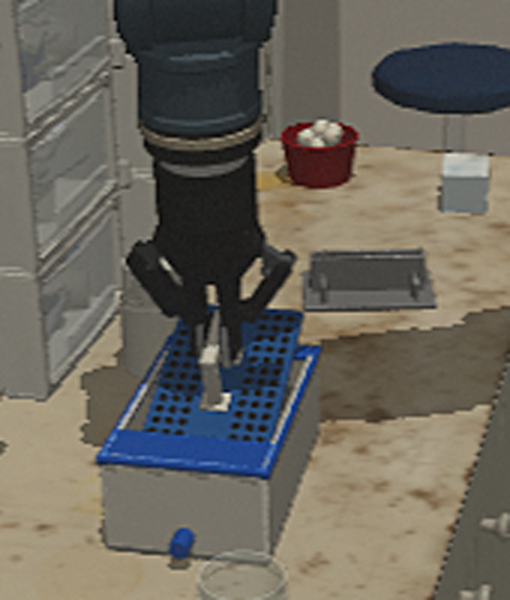

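```bash
python3 - <<'E'
from h import *
d=pickle.load(open('pics/wrist_j.pkl','rb'))
for x in(.0595,.1035):print([proj(d,d['T'],bath_pt(x,.082,y)) for y in(.065,-.065)])
m=cv2.inRange(cv2.cvtColor(d['img'],cv2.COLOR_BGR2HSV),(100,120,40),(130,255,255))
# outer rim edges by rows on long lip
for v in(20,60,100,116):
    u=np.nonzero(m[v])[0];u=u[(u>100)&(u<540)];a,b=u.min(),u.max();A=onz(d,d['T'],a,v,.082);B=onz(d,d['T'],b,v,.082);M=(A+B)/2;e=M[:2]-BO;print(v,a,b,np.linalg.norm(A-B),M,e@[np.cos(BY),np.sin(BY)],e@[-np.sin(BY),np.cos(BY)])
u=np.nonzero(m[:,320])[0];print('lip edge row',u[:5],[k for k in range(60,150) if abs(int(d['img'][k,320,0])-int(d['img'][k-1,320,0]))>15])
E
```

```text
[array([145.3126, 121.6745]), array([485.0205, 122.6497])]
[array([127.5838, -10.2144]), array([503.6256,  -8.9434])]
20 136 500 0.12862746173121312 [0.5269 0.2843 0.082 ] 0.09438025032068938 -0.0008514805080715987
60 141 494 0.1285966008615293 [0.5276 0.2713 0.082 ] 0.08138017529371912 -0.0007463818536198311
100 147 488 0.1281880474308564 [0.5285 0.2575 0.082 ] 0.0675511999896505 -0.0008224389890961548
116 149 486 0.12832185467744636 [0.5289 0.2517 0.082 ] 0.06176936321224316 -0.000854316650231027
lip edge row [ 0  1  2  9 10] [118, 119, 120, 121, 131]
```

```bash
python3 - <<'E'
from h import *
def go(P,th,v,c=None,dy=-.001):
    pp,r=plate_tcp(P,np.radians(th),AL2,True,dy)
    k=ctrl.movel(pp,v=v,attitude=r,contact_N=c);s=ctrl.observe();print(k,round(s['t'],2),P_of(s,AL2),s['wrist_force'])
go((.082,.052),20,.08,10)
go((.096,.052),20,.04,7)
d=snap('wrist','k')
E
```

```text
False 16.77 [ 0.0824  0.0519 20.0097 -0.0009] [-0.0352  0.1279 -2.7164]
True 17.11 [ 0.0928  0.0515 20.1532 -0.0008] [ 2.9204 -5.1636 -2.1277]
```

View pics/wrist_k.png

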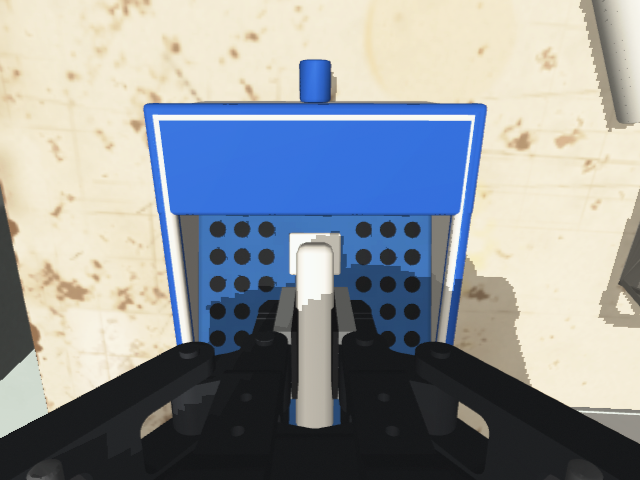

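```bash
python3 - <<'E'
from h import *
def go(P,th,v,c=None,dy=-.001):
    pp,r=plate_tcp(P,np.radians(th),AL2,True,dy)
    k=ctrl.movel(pp,v=v,attitude=r,contact_N=c);s=ctrl.observe();print(k,round(s['t'],2),P_of(s,AL2),s['wrist_force']);return k
if not go((.089,.051),19,.05,12) and not go((.0905,.051),11,.08,10) :
    e=snap('side','l')
    go((.0915,.0485),0.,.06,10)
d=snap('wrist','l');e=snap('side','l');crop(e,230,400,150,350,3,'pics/sil.png');f=snap('scene','l');crop(f,200,440,100,300,3,'pics/scl.png')
E
```

```text
False 17.42 [ 0.0888  0.0511 18.9885 -0.001 ] [ 0.2667 -0.2604 -2.9826]
True 17.68 [ 0.091   0.0504 10.2515 -0.0004] [-0.3064 -0.1364 -3.0266]
```

View pics/sil.png

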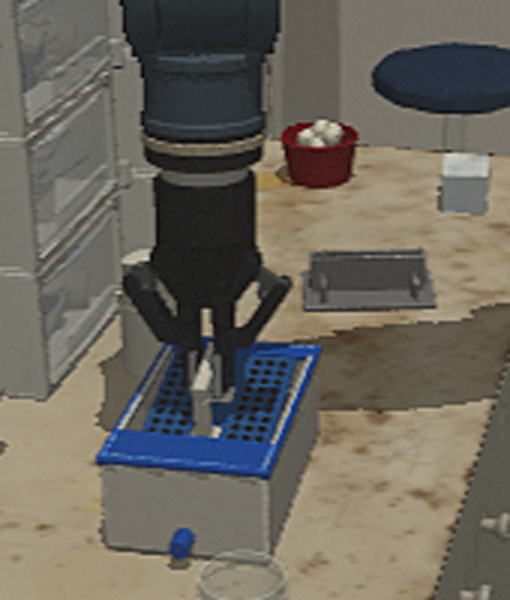

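View pics/scl.png

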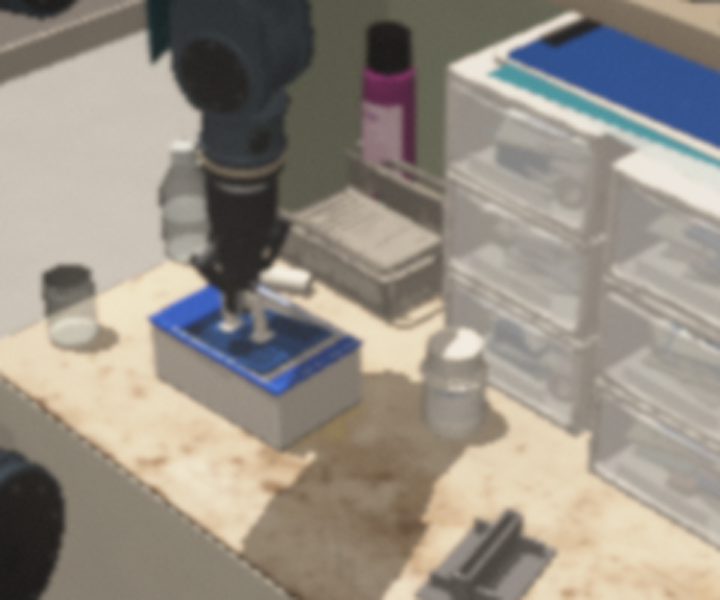

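```bash
python3 - <<'E'
from h import *
def go(P,th,v,c=None,dy=-.001):
    pp,r=plate_tcp(P,np.radians(th),AL2,True,dy)
    k=ctrl.movel(pp,v=v,attitude=r,contact_N=c);s=ctrl.observe();print(k,round(s['t'],2),P_of(s,AL2),s['wrist_force']);return k
if not go((.0915,.0495),4,.025,9): go((.0915,.048),0.,.025,9)
d=snap('wrist','m');e=snap('side','m');crop(e,230,400,150,350,3,'pics/sim.png')
E
```

```text
False 18.43 [ 0.0914  0.0496  4.0312 -0.0011] [-0.264  -0.0561 -2.0476]
False 18.9 [ 0.0914  0.048   0.0385 -0.0011] [-0.6626 -0.0601 -2.3197]
```

View pics/sim.png

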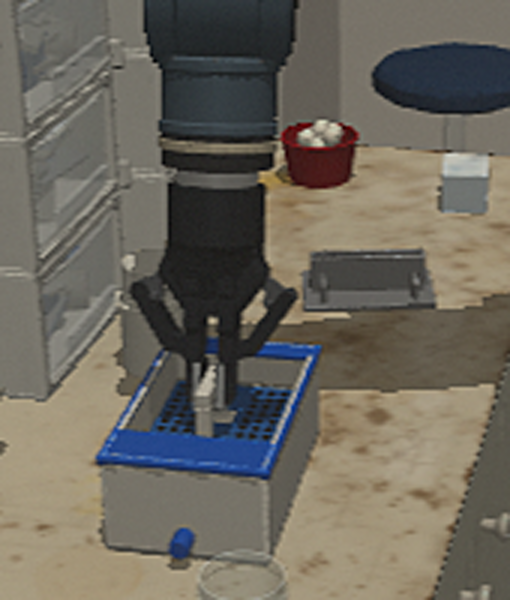

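View pics/wrist_m.png

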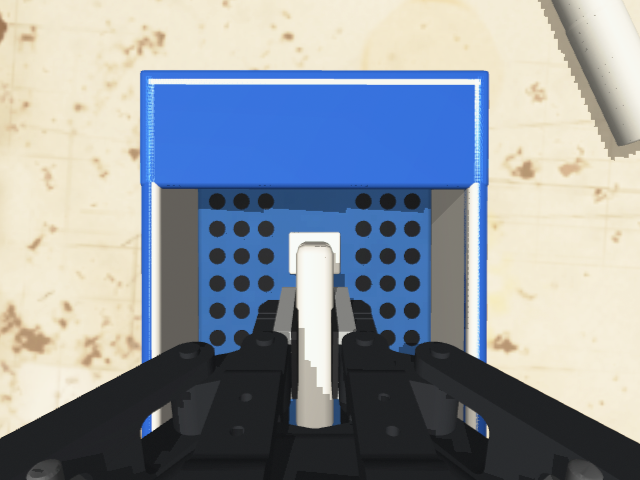

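```bash
python3 - <<'E'
from h import *
def go(P,th,v,c=None,dy=-.001):
    pp,r=plate_tcp(P,np.radians(th),AL2,True,dy)
    k=ctrl.movel(pp,v=v,attitude=r,contact_N=c);s=ctrl.observe();print(k,round(s['t'],2),P_of(s,AL2),s['wrist_force'],s['ft_torque']);return P_of(s,AL2)
p=go((.0914,.042),0,.02,4)
ctrl.sleep(.2);s=ctrl.observe();print(P_of(s,AL2),s['wrist_force'])
q=go((.0745,p[1]+.0004),0,.04,12)
snap('wrist','n')
E
```

```text
True 19.23 [ 0.0919  0.0464 -0.0175 -0.0014] [-0.8656 -0.0964  8.6002] [-0.227   0.2545  0.0983]
[ 0.0919  0.0464 -0.0112 -0.0014] [-0.1779 -0.4942  6.6411]
False 20.01 [ 0.074   0.0465  0.0342 -0.0009] [-0.5387 -0.8623 -1.0963] [-0.6092 -0.1308  0.006 ]
```

View pics/wrist_n.png

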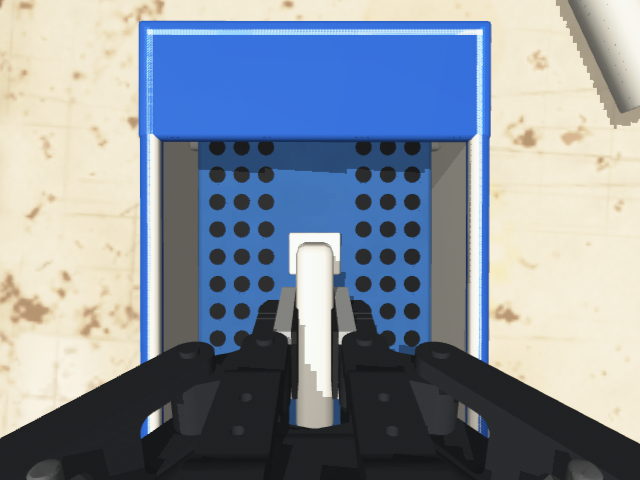

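```bash
python3 - <<'E'
from h import *
ctrl.open();s=ctrl.observe();print(s['t'],s['wrist_force'])
back=-R.from_rotvec(s['tool_rot']).as_matrix()[:,2]
ctrl.movel(s['ee_pos']+back*.12,v=.15)
r=grip_rot(BY,0,True);ctrl.movep(bath_pt(.03,.33),r);print(ctrl.observe()['t'],ctrl.observe()['wrist_force'])
d=snap('wrist','o');e=snap('side','o');f=snap('scene','o')
a=cv2.resize(e['img'][190:350,230:400],None,fx=2.3,fy=2.3);b=cv2.resize(f['img'][170:370,190:450],(0,0),fx=1.6,fy=1.6)
H=max(a.shape[0],b.shape[0]);cv2.imwrite('pics/fin.png',np.hstack([cv2.copyMakeBorder(x,0,H-x.shape[0],0,0,0) for x in(a,b)]))
E
```

```text
20.775 [-0.4389  0.1817  1.2642]
22.3167 [-0.0811 -1.0092 -0.4641]
```

View pics/wrist_o.png

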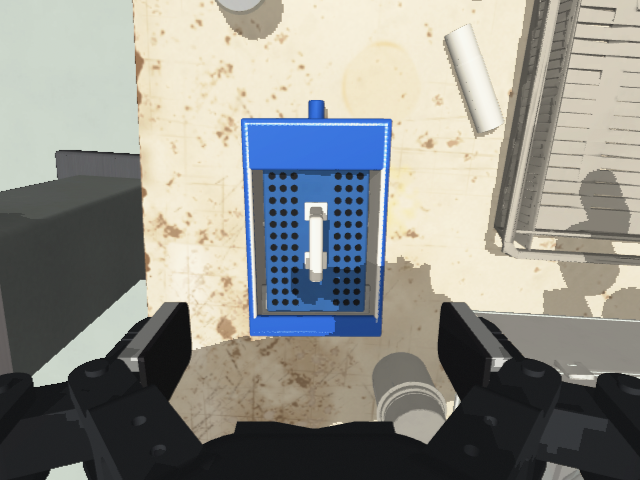

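View pics/fin.png

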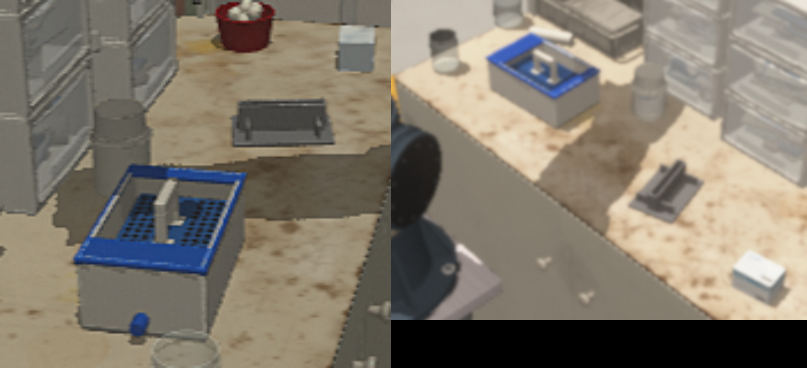

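```bash
python3 - <<'E'
from h import *
d=pickle.load(open('pics/wrist_o.pkl','rb'))
for x in(-.0955,-.091,-.086,-.0815):print(x,proj(d,d['T'],bath_pt(x,.054)))
print('lip',proj(d,d['T'],bath_pt(-.0815,.076)),proj(d,d['T'],bath_pt(-.0815,.082)),'bar',[proj(d,d['T'],bath_pt(-.0085+k,.104)) for k in(-.03,.03)],'long lip',proj(d,d['T'],bath_pt(.0595,.082)), 'rim ends',proj(d,d['T'],bath_pt(-.1035,.082)),proj(d,d['T'],bath_pt(.1035,.082)))
crop(d,235,400,110,345,2.5,'pics/fz.png')
E
```

```text
-0.0955 [314.0473 316.4747]
-0.091 [314.0603 312.5322]
-0.086 [314.0748 308.1261]
-0.0815 [314.0879 304.1375]
lip [314.0808 313.4513] [314.0788 316.1616] bar [array([314.2162, 283.1304]), array([314.4348, 217.5079])] long lip [314.5628 170.0232] rim ends [314.0113 336.5572] [314.7347 118.1129]
```

View pics/fz.png

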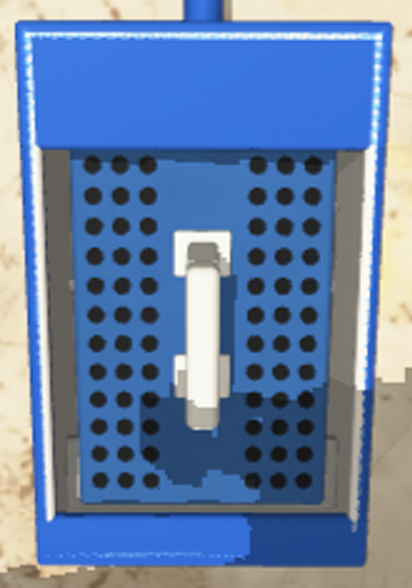

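```bash
python3 - <<'E'
from h import *
for n,bx in(('side',[(270,230,25,50),(295,333,35,50),(374,198,22,26)]),('scene',[(340,205,24,44),(402,325,38,35),(212,186,22,32)])):
    a=pickle.load(open(f'pics/{n}_a.pkl','rb'))['img'];b=pickle.load(open(f'pics/{n}_o.pkl','rb'))['img']
    for x,y,w,h in bx:
        p=cv2.cvtColor(a[y:y+h,x:x+w],6);q=cv2.cvtColor(b[y-6:y+h+6,x-6:x+w+6],6);r=cv2.minMaxLoc(cv2.matchTemplate(q,p,cv2.TM_CCOEFF_NORMED));print(n,(x,y),r[1],np.array(r[3])-6)
ctrl.sleep(.5);print(ctrl.observe()['t']);ctrl.close_job()
E
```

```text
side (270, 230) 0.5321469306945801 [0 0]
side (295, 333) 0.9968262314796448 [0 0]
side (374, 198) 0.998918354511261 [0 0]
scene (340, 205) 0.4871235191822052 [-6 -2]
scene (402, 325) 0.9995325207710266 [0 0]
scene (212, 186) 0.9997263550758362 [0 0]
22.9667
the job is handed in; nothing more can be done
```

The job is done and handed in at about 23 s of the 61 s allowed.

1. **Leaning:** I took the plate by its handle from the rack and set it slantwise in the bath. Its back lay on the short-lip rim. I let go, and it came to rest at about 49°. The task said about 46°, but a view from above still matched my model to 1–2 px. The foot was on the floor, 2–3 mm short of the rib.
2. **Laying flat:** I gripped the plate afresh and brought its lower end under the long lip until it touched the +x wall. It touched where my measurements put that wall. I backed off, laid it flat on the ledges (contact at 46.4 mm, ledge tops at 46 mm) and drew it back about 18 mm. Then I let go and moved clear.

**Final checks:**
- The plate lies flat, handle up. Its -x end is 4.5 mm from the -x wall by the arm's position, or about 6.5 mm by the picture (0 to 10 mm counts as home). Both ends are under their lips.
- Image matching shows the jar and swab box have not moved.
- The same match for the white pot was unclear in both views (scores about 0.5), probably because the arm's shadow fell on it. In the pictures it stands where it was, and I planned every move to pass clear of it.
- One move during the tilt-down stopped early on its contact limit. The force was back to normal right after, so I took it as a motion effect and went on more slowly.

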